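# Wedge the frame rest into the uncapping stand

### The job

Put the red frame rest back on the grey uncapping stand: enter its wooden dovetail foot, nose first, at the flared mouth of the way and slide it along until it wedges tight between the steel cheek and the sprung brass gib. Push it firmly home by feel, without forcing the gib to its stop, so that it stays tight by itself when you let go; leave the jars, lid and tools where they are.

Things in the scene. Friction and masses are not known exactly. Their poses are not given: they have to be found in the camera images.
- rest_center (a point): Centre of the loose, upright frame rest (0.35 kg, 90 mm high), 45 mm above its underside; x to the nose, z up. Wooden dovetail foot 120 mm long (x -60 tail to +60 nose), 22 high. On its middle a red post up to the top: 44 mm along x, 24 wide in y with flat sides (grip across y); its top 18 mm is two prongs with a gap between.
- rest_nose (a point): Middle of the foot's nose end, 60 mm in +x from rest_center, on the underside; a white cross on the foot marks this end. Flanks lean inward 15 degrees going up. The -y flank is straight, bottom edge 22 mm from the axis; the +y flank tapers 4 degrees, bottom edge 22 mm from the axis here, 30.4 mm at the tail.
- way_mouth (a point): Middle of the way's mouth on the fixed grey stand, on the way's floor, 14 mm above the table. x: sliding-in direction (the rest's x goes along it), y: towards the gib. The way runs x 0 to 140 between steel cheek (-y) and brass gib (+y), 30 mm high, undercut: no entry from above. At the mouth's floor free from y -22 to +27, narrowing 4 degrees.
- porch (a point): Middle of the flat porch before the mouth (x -70 to 0 from the mouth, 150 wide), level with the way's floor: room to set the nose down. Two flares at x -19 to 0 guide the foot in from up to 10 mm aside. Beyond the way's far end, x 140 to 200, stands a grey block 50 mm high with a steel knob, 80 mm to its top.
- gib: Brass gib, origin under the mouth's middle on the table, axes as way_mouth; sprung to +y, 15 N/mm, stop at 1.6 mm (24 N). The cheek is set up to 1.5 mm in or out (not measured): the gib is first felt with the rest's centre somewhere from x -6 to 36 mm past the mouth. Then the push rises gradually; 12 to 20 N seats it.
- jar_a: Amber glass honey jar, 66 mm across, 90 mm high, loose; origin under its centre. Leave alone.
- jar_b: A second such jar. Leave alone.
- scraper: Flat scraper with wooden handle, 250 mm long, lying on the table along its x; origin under its middle. Leave alone.
- lid: Brass-coloured jar lid, 70 mm across, 12 mm high, loose; origin under its centre. Leave alone.
- brush: Brush with wooden handle, 200 mm long, lying on the table along its x. Leave alone.
Things that resemble listed ones, but are neither listed nor needed, are in the scene too. Leave any blue or turquoise look-alike of the part that bears rest_center alone.

How it is judged:
On the way:
1. the foot's nose has entered the mouth, level and in line with the way (y of rest_center in the frame of way_mouth between -0.012 and 0.012 m and z of rest_center in the frame of way_mouth between 0.04 and 0.05 m and angle between the x axis of rest_center and the x axis of way_mouth, either way round below 0.06 rad and angle between rest_center's own z axis and vertical below 0.06 rad and x of rest_center in the frame of way_mouth above -0.05 m), for 0.1 s.
At the end, for the whole second after the job is handed in: Rest upright and still in the way, foot on its floor (height within 5 mm), in line within 0.06 rad, centre no more than 10 mm short of the mouth and within 12 mm of its middle, released, the gib pressing on it with 5 to 25 N. Bystanders within 30 mm of their starts (y of rest_center in the frame of way_mouth between -0.012 and 0.012 m and z of rest_center in the frame of way_mouth between 0.04 and 0.05 m and angle between the x axis of rest_center and the x axis of way_mouth, either way round below 0.06 rad and angle between rest_center's own z axis and vertical below 0.06 rad and x of rest_center in the frame of way_mouth above -0.01 m and contact force between rest and gib between 5 and 25 N and linear speed of rest below 0.01 m/s and distance of each of jar_a, jar_b, scraper, lid, brush from where it was at the start of the episode below 0.03 m); the robot touches nothing.
It fails at once if the gib is forced to its stop (more than 25 N between rest and gib) (contact force between rest and gib above 25 N).
It fails at once if a jar, the lid, the scraper or the brush is pushed more than 30 mm (distance of any of jar_a, jar_b, scraper, lid, brush from where it was at the start of the episode above 0.03 m).
It also fails if it takes over 53 s, if anything falls off the work surface, if the arm or the gripper's body presses on something with over 40 N, if the wrist force passes 120 N, or if a joint passes its speed limit or range.

### The arm

A 7-joint arm with a two-finger parallel gripper is mounted at the origin on the work surface. World frame = base frame: x ahead of the robot, y to its left, z up, the work surface at z = 0. Lengths are in m, angles in rad, forces in N, time in s.
With the tool pointing down it reaches from about 0.4 to 0.85 m from the base axis. Payload 10.4 kg.
Tool frame: the origin (TCP) lies between the finger pads; the fingertips stand tip_extent ahead of it and the grasp point (between the pads) lies 2 mm behind it (tip_extent is the distance from the TCP to the fingertips, in m); z points along the fingers, y is the direction in which the jaws open and shut (so a half turn about z gives the same grasp; the last joint's range is limited). The gripper opens to 87 mm and grips with 3 to 60 N. Pads are 19 mm wide; open, the fingers measure 117 mm over their backs; the gripper's body (75 mm by 190 mm) begins 51 mm behind the grasp point.
Start: joints at [-1.197, 0.332, -0.065, 1.46, 0.022, 1.35, -0.088], TCP at [0.242, 0.576, 0.24] pointing down, gripper open.
Joint ranges: [-2.6, 2.6], [-0.5, 2.12], [-1.47, 1.34], [0.16, 2.42], [-1.27, 4.41], [0.06, 2.06], [-2.6, 2.6]. Speed limits (rad/s): [2.22, 2.22, 2.79, 2.79, 3.14, 3.14, 3.14].

### API

Orientations are given as a unit quaternion [x, y, z, w].
In Python, from bench import read_state, camera, camera_params, close_job, tip_extent gives the robot as it stands. The module is installed in compiled form; this text tells all that it offers.
- The arm moves only by the tool send_rows, never from a script. Its argument "steps" is a list of rows, each a list of 7 numbers: the turn, a rotation vector about the tool's x, y, z in degrees, then the shift along the tool's x, y, z in m, then the gripper's target within -1 to 1 (shut at 1, half-way at 0, fully open at -1). In form: [[ax, ay, az, x, y, z, jaw], ...]. A call has exactly 10 rows; each row shifts and turns the pose as measured when the row begins, along the tool's axes as they then stand; what a row does not reach is not made up. A row lasts 1/10 s, in which the tool goes at most 50 mm and 8.59 degrees, less where a joint would pass 70% of its speed; a pose out of reach is approached as far as the arm can. A call with a gripper value outside its range is refused whole. The fingers move at their own pace and stop on an object; "force" is the grip in N (left out, the last holds). Time passes only in rows, so rows that do not move let the fingers close, or fill a call up. It gives the time, the measured TCP pose, the force and the opening at its end, in the units of the state.
- read_state(): the state, without advancing time (a new reading comes with each control period).
- camera(name): name is "scene" or "top"; returns (picture, depth): 400x640x3 uint8, blue, green, red; 400x640 float32, m along the optical axis (not along the pixel's ray), 0 where there is no reading.
- camera_params(name): a dict with "camera_matrix" (3x3 intrinsics, pixels), "world_from_camera" (4x4, takes a point from camera to world coordinates). Camera axes: x right, y down, z forward; pixel columns grow to the right and rows downward; lengths in m; the calibration is good to about 2 mm. A picture is of the moment at which its call begins. camera_params takes no time and is no camera call.
- close_job(): hands the job in, once; it reports no verdict.
The state is a dict: "time": time; "joint_positions": joint angles; "joint_vel": joint speeds; "joint_torque": joint torques, N m; "ee_pos": TCP position; "eef_rot": TCP orientation; "ft_force": force on the tool from outside, world axes, zero at the start; "torque": the same for the moment, N m; "width": finger opening in m.
Only numpy, scipy, OpenCV 4.12 (cv2) and the standard library are available. Lean on these libraries where they do the work, as an engineer would, in place of code of your own. Each camera call takes 0.05 s, during which the arm holds its last target.

## Working session

There is one attempt and no reset: what is moved stays moved. The work goes in short steps, Python scripts to look and compute and a tool call to move; the robot and the scene stay as the last step left them, time stands still between calls to the robot, and variables do not carry over. Pictures are saved under pics/ and viewed, and the job is handed in when it is done.

Besides the shell and the picture viewer there is one more tool, called after "Request:" as a command line: name --pt "numbers of a row" for each row, then --argument value for the rest. send_rows: Moves the arm, as the interface text tells. Its arguments: {"type":"object","properties":{"steps":{"type":"array"},"force":{"type":"number"}},"required":["steps"]}

```bash
mkdir -p pics; python3 - <<'E'
from bench import *
import cv2,numpy as np
print(read_state(),tip_extent if not callable(tip_extent) else tip_extent())
for n in("scene","top"):
    p,d=camera(n);q=camera_params(n);print(n,q)
    cv2.imwrite(f"pics/{n}0.png",p);np.savez(f"{n}0.npz",p=p,d=d,K=q["camera_matrix"],T=q["world_from_camera"])
E
```

```text
{'time': 0.0, 'joint_positions': array([-1.19659311,  0.33288678, -0.06470063,  1.460942  ,  0.02157374,
        1.34989469, -0.08849715]), 'joint_vel': array([ 3.35809527e-04,  2.47702739e-03,  2.50173605e-06, -2.88359947e-04,
       -3.35799742e-04, -1.61811322e-03,  5.77604944e-04]), 'joint_torque': array([ 8.21116828e-05, -6.23238158e+01,  2.46609282e-02, -3.89910650e+01,
       -6.13791542e-02,  3.93967715e-02,  1.78787632e-04]), 'ee_pos': array([0.24140055, 0.57610424, 0.23874428]), 'eef_rot': array([ 1.97093343e-01,  9.80384465e-01, -7.07932358e-04, -1.21675384e-04]), 'ft_force': array([-0.80266157,  0.14376821, -0.2091163 ]), 'torque': array([-0.01536829,  0.03170847,  0.00058789]), 'width': 0.08695506702309458} 0.017
scene {'camera_matrix': array([[446.60925856,   0.        , 325.45106399],
       [  0.        , 446.60925856, 206.37064038],
       [  0.        ,   0.        ,   1.        ]]), 'world_from_camera': array([[-0.65648831,  0.39963769, -0.6397756 ,  1.33596628],
       [ 0.75414375,  0.36686706, -0.5446795 ,  0.68389767],
       [ 0.01703814, -0.84005849, -0.54222821,  0.74030125],
       [ 0.        ,  0.        ,  0.        ,  1.        ]])}
top {'camera_matrix': array([[416.84923422,   0.        , 320.66660472],
       [  0.        , 416.84923422, 198.72731333],
       [  0.        ,   0.        ,   1.        ]]), 'world_from_camera': array([[ 0.00137985, -0.99660861,  0.08227621,  0.46190849],
       [-0.99978543, -0.00307541, -0.02048495,  0.00926112],
       [ 0.02066851, -0.08223029, -0.99639901,  1.19373365],
       [ 0.        ,  0.        ,  0.        ,  1.        ]])}
```

View pics/scene0.png

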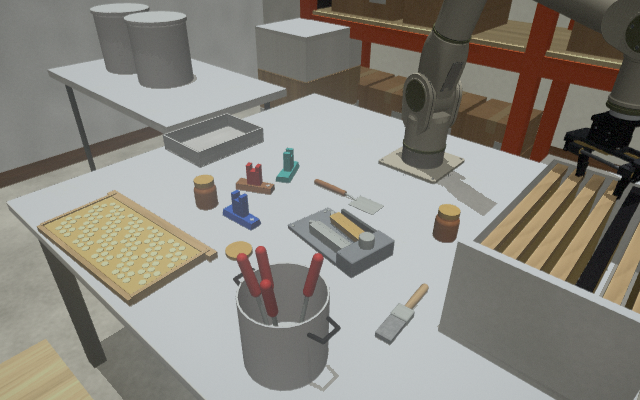

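View pics/top0.png

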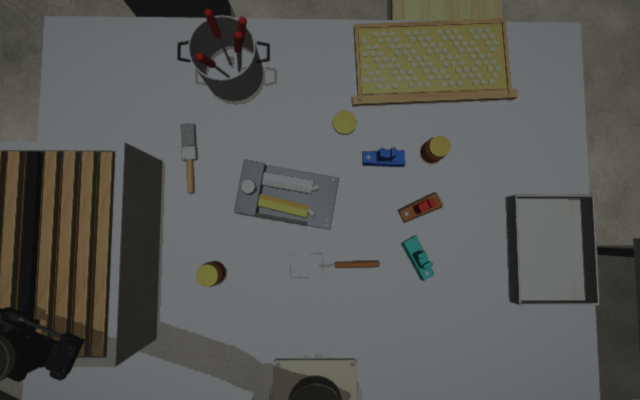

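Candidates for the rest are red (top px 421,207; scene 255,178), blue (384,157) and turquoise (419,258). The description says red with a wooden foot, so I choose the one at (421,207). The stand is at (288,195), with its knob at (249,186) and the mouth on its right side. Next, the close crop.

```bash
python3 - <<'E'
import cv2,numpy as np
t=cv2.imread("pics/top0.png");s=cv2.imread("pics/scene0.png")
a=cv2.resize(t[180:235,385:455],(400,314),interpolation=cv2.INTER_CUBIC)
b=cv2.resize(t[150:240,225:350],(400,288),interpolation=cv2.INTER_CUBIC)
c=cv2.resize(s[150:210,220:290],(400,343),interpolation=cv2.INTER_CUBIC)[:314]
e=cv2.resize(s[195:285,275:405],(400,277),interpolation=cv2.INTER_CUBIC)
o=np.zeros((600,800,3),np.uint8);o[:300,:400]=a[:300];o[:300,400:]=c[:300];o[305:305+288,:400]=b;o[305:305+277,400:]=e
cv2.imwrite("pics/crop0.png",o)
E
```

```text
(no output)
```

View pics/crop0.png

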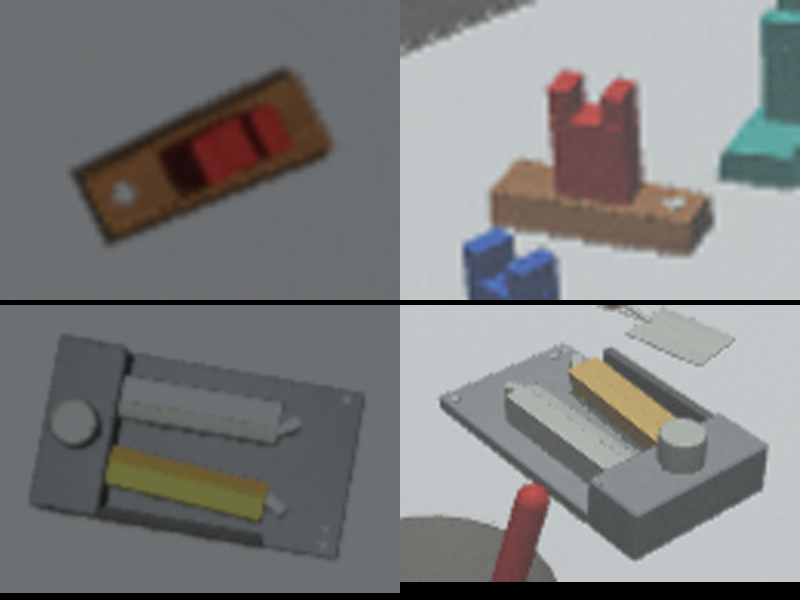

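The crop confirms a red post on a wooden foot. The white cross is at the left end (crop 123,193), which is towards the stand. On the stand, the brass gib is at the bottom (image) and the porch on the right, so way x runs image-left (about +y world). Measuring next.

```bash
cat >h.py <<'E'
import cv2,numpy as np
def load(f):
    z=np.load(f);return z["p"],z["d"],z["K"],z["T"]
def ray(uv,K,T,h):
    uv=np.atleast_2d(uv).astype(float)
    r=np.c_[uv,np.ones(len(uv))]@np.linalg.inv(K).T@T[:3,:3].T
    o=T[:3,3];return o+r*((h-o[2])/r[:,2])[:,None]
def cloud(d,K,T):
    v,u=np.mgrid[:400,:640];r=np.stack([u,v,np.ones_like(u)],-1)@np.linalg.inv(K).T*d[...,None]
    return r@T[:3,:3].T+T[:3,3]
E
python3 - <<'E'
from h import *
for n in("top","scene"):
    p,d,K,T=load(n+"0.npz");c=cloud(d,K,T);hsv=cv2.cvtColor(p,cv2.COLOR_BGR2HSV)
    W=c.reshape(-1,3);near=(abs(c[...,0]-.46)<.06)&(abs(c[...,1]+.23)<.09)&(d>0)
    print(n,"table z",np.median(c[...,2][(d>0)&(abs(c[...,2])<.01)]))
    sat=hsv[...,1]>90
    foot=near&sat&(c[...,2]>.017)&(c[...,2]<.027)
    top=near&(c[...,2]>.08)
    P=c[foot][:,:2];print("foot n",len(P),"z",np.median(c[foot][:,2]))
    if len(P)>5:print(cv2.minAreaRect((P*1000).astype(np.float32)),cv2.boxPoints(cv2.minAreaRect((P*1000).astype(np.float32))).tolist())
    P=c[top];print("prongs",len(P),P.mean(0) if len(P) else 0, (cv2.minAreaRect((P[:,:2]*1000).astype(np.float32)) if len(P) else 0))
    # cross
    if 1:
        x=near&(c[...,2]>.015)&(c[...,2]<.03)&(hsv[...,1]<75)&(hsv[...,2]>90)
        print("cross",np.argwhere(x)[:6].tolist(),c[x].mean(0) if x.any() else 0)
    s=(abs(c[...,0]-.5)<.12)&(abs(c[...,1]-.08)<.2)&(d>0)
    for a,b in((.008,.020),(.04,.046),(.046,.056),(.07,.085)):
        m=s&(c[...,2]>a)&(c[...,2]<b);P=c[m]
        k=max((cv2.contourArea(q),i) for i,q in enumerate(cv2.findContours(m.astype(np.uint8),0,2)[0]))[1]
        q=cv2.findContours(m.astype(np.uint8),0,2)[0][k][:,0]
        h=np.median(P[:,2]);R=ray(q,K,T,h)
        print(a,len(P),"z",h,cv2.minAreaRect((R[:,:2]*1000).astype(np.float32)))
        print("  ",np.round(cv2.boxPoints(cv2.minAreaRect((R[:,:2]*1000).astype(np.float32)))).tolist())
E
```

```text
top table z 0.0013253605919554268
foot n 301 z 0.022593066898249692
((460.1205139160156, -271.9343566894531), (118.01762390136719, 64.63471984863281), 0.23547549545764923) [[400.9794006347656, -239.8597869873047], [401.2450256347656, -304.49395751953125], [519.2615966796875, -304.0089111328125], [518.9959716796875, -239.374755859375]]
prongs 46 [ 0.41021804 -0.28048097  0.09056414] ((459.7828674316406, -275.78485107421875), (116.40340423583984, 23.316272735595703), 4.741911888122559)
cross [[213, 405], [213, 406], [213, 407], [214, 405], [214, 406], [214, 407]] [ 0.5160646  -0.25624763  0.02326589]
0.008 2036 z 0.014980259903576765 ((563.94287109375, 49.41405487060547), (213.23313903808594, 147.2680206298828), 80.03204345703125)
   [[473.0, -43.0], [618.0, -68.0], [655.0, 142.0], [510.0, 167.0]]
0.04 1118 z 0.04351817263342417 ((535.9307861328125, 85.13726043701172), (162.56707763671875, 38.07148742675781), 75.26801300048828)
   [[497.0, 11.0], [534.0, 2.0], [575.0, 159.0], [538.0, 169.0]]
0.046 900 z 0.05009361700749859 ((568.2557373046875, 182.12844848632812), (67.61170196533203, 1
[... 1008 characters left out ...]
7074279785156), 80.10411834716797)
   [[476.0, -39.0], [622.0, -64.0], [652.0, 109.0], [507.0, 134.0]]
0.04 765 z 0.04213873722233197 ((604.1044311523438, 77.27153015136719), (134.30264282226562, 34.003963470458984), 82.15007781982422)
   [[578.0, 13.0], [612.0, 8.0], [630.0, 141.0], [596.0, 146.0]]
0.046 415 z 0.04894596643869198 ((570.42431640625, 189.08261108398438), (60.670440673828125, 108.20453643798828), 80.84976959228516)
   [[512.0, 168.0], [619.0, 151.0], [629.0, 210.0], [522.0, 228.0]]
0.07 165 z 0.07817048619241995 ((592.7410888671875, 186.708251953125), (46.58311462402344, 37.26339340209961), 37.425357818603516)
   [[563.0, 187.0], [586.0, 158.0], [623.0, 186.0], [600.0, 216.0]]
```

The stand mask was clipped at x = 0.62, and the rest mask caught its neighbours. Refining both.

```bash
cat > m.py <<'E'
from h import *
def run(suf,rest=True):
  for n in("top","scene"):
    p,d,K,T=load(n+suf+".npz");c=cloud(d,K,T);hsv=cv2.cvtColor(p,cv2.COLOR_BGR2HSV)
    H,S=hsv[...,0].astype(int),hsv[...,1]
    def rect(m,h,nm):
        q=max(cv2.findContours(m.astype(np.uint8),0,2)[0],key=cv2.contourArea)[:,0]
        R=ray(q,K,T,h);r=cv2.minAreaRect((R[:,:2]*1000).astype(np.float32))
        print(n,nm,m.sum(),np.round(r[0],1),np.round(r[1],1),round(r[2],2),"box",np.round(cv2.boxPoints(r)).tolist())
    if rest:
        u0,v0=(421,207) if n=="top" else (255,180)
        w=np.zeros((400,640),bool);w[v0-25:v0+25,u0-30:u0+30]=1
        w&=((H<22)|(H>170))&(S>90)
        print(n,"redc",np.round(c[w&(c[...,2]>.08)].mean(0),4))
        rect(w&(c[...,2]>.0165)&(c[...,2]<.027),.022,"foot")
        rect(w&(c[...,2]>.08),.09,"prongs")
    s=(abs(c[...,0]-.55)<.2)&(abs(c[...,1]-.08)<.2)&(d>0)&(c[...,2]<.1)
    rect(s&(c[...,2]>.008),.014,"all@14")
    rect(s&(c[...,2]>.008)&(c[...,2]<.02),.014,"plate")
    rect(s&(c[...,2]>.046)&(c[...,2]<.056),.05,"block")
    rect(s&(c[...,2]>.07)&(c[...,2]<.09),.08,"knob")
    br=s&(c[...,2]>.038)&(c[...,2]<.047)
    rect(br&(S>110),.044,"gib")
    rect(br&(S<80),.044,"cheek")
E
python3 -c "
from m import *
run('0')"
```

```text
top redc [ 0.5349 -0.2838  0.1303]
top foot 353 [ 534.6 -297.6] [ 42.9 119.3] 25.77 box [[489.0, -253.0], [541.0, -361.0], [580.0, -342.0], [528.0, -235.0]]
top prongs 109 [ 530.4 -281. ] [23.7 15.7] 25.79 box [[516.0, -279.0], [523.0, -293.0], [545.0, -283.0], [538.0, -269.0]]
top all@14 5626 [573.   81.2] [279.1 154.8] 80.16 box [[473.0, -43.0], [625.0, -70.0], [673.0, 205.0], [521.0, 232.0]]
top plate 2560 [565.2  49.2] [213.4 149.7] 80.03 box [[473.0, -43.0], [620.0, -69.0], [657.0, 141.0], [510.0, 167.0]]
top block 1234 [587.2 178.9] [ 67.6 149.6] 80.3 box [[508.0, 158.0], [655.0, 133.0], [667.0, 200.0], [519.0, 225.0]]
top knob 223 [586.8 181.7] [38.2 35.8] 45.33 box [[561.0, 181.0], [586.0, 156.0], [613.0, 183.0], [588.0, 208.0]]
top gib 515 [538.5  90.9] [136.   31.5] 76.09 box [[507.0, 29.0], [537.0, 21.0], [570.0, 153.0], [540.0, 161.0]]
top cheek 884 [597.3  72.1] [158.4  45.3] 79.85 box [[561.0, -2.0], [606.0, -10.0], [634.0, 146.0], [589.0, 154.0]]
scene redc [ 0.5384 -0.2921  0.0886]
scene foot 83 [ 554.6 -332. ] [31.4 33.6] 21.78 box [[534.0, -322.0], [546.0, -353.0], 
[... 357 characters left out ...]
 -64.0], [674.0, 206.0], [519.0, 231.0]]
scene block 698 [592.3 186.4] [ 60.9 149.8] 80.57 box [[513.0, 169.0], [661.0, 144.0], [671.0, 204.0], [523.0, 229.0]]
scene knob 222 [594.8 188.1] [46.5 37.2] 37.43 box [[565.0, 189.0], [588.0, 159.0], [625.0, 187.0], [602.0, 217.0]]Traceback (most recent call last):
  File "<string>", line 3, in <module>
    run('0')
    ~~~^^^^^
  File "m.py", line 23, in run
    rect(br&(S>110),.044,"gib")
    ~~~~^^^^^^^^^^^^^^^^^^^^^^^
  File "m.py", line 7, in rect
    q=max(cv2.findContours(m.astype(np.uint8),0,2)[0],key=cv2.contourArea)[:,0]
      ~~~^^^^^^^^^^^^^^^^^^^^^^^^^^^^^^^^^^^^^^^^^^^^^^^^^^^^^^^^^^^^^^^^^
ValueError: max() iterable argument is empty
```

```bash
python3 - <<'E'
from h import *
for n,(u0,v0) in(("top",(421,207)),("scene",(255,180))):
    p,d,K,T=load(n+"0.npz");c=cloud(d,K,T);hsv=cv2.cvtColor(p,cv2.COLOR_BGR2HSV)
    w=np.zeros((400,640),bool);w[v0-25:v0+25,u0-30:u0+30]=1
    red=w&((hsv[...,0]<5)|(hsv[...,0]>172))&(hsv[...,1]>120)
    m=(red&(abs(c[...,2]-.09)<.007)).astype(np.uint8)
    N,L,st,ce=cv2.connectedComponentsWithStats(m)
    for i in range(1,N):
        if st[i,4]>4: print(n,"prong px",st[i,4],ce[i].round(1),(ray(ce[i],K,T,.09)[0]*1000).round(1))
    m=(red&(abs(c[...,2]-.072)<.006)).astype(np.uint8);print("gap px",m.sum(),c[m>0].mean(0).round(4))
    x=w&(hsv[...,1]<90)&(hsv[...,2]>110)&(abs(c[...,2]-.022)<.006)
    N,L,st,ce=cv2.connectedComponentsWithStats(x.astype(np.uint8))
    for i in range(1,N):
        if st[i,4]>4: print(n,"white",st[i],ce[i].round(1),(ray(ce[i],K,T,.022)[0]*1000).round(1))
    f=(w&((hsv[...,0]<22)|(hsv[...,0]>172))&(hsv[...,1]>90)&(c[...,2]>.016)&(c[...,2]<.028))
    P=np.argwhere(f)[:,::-1];R=ray(P,K,T,.022)[:,:2]*1000
    a=np.deg2rad(115.7);U=np.array([np.cos(a),np.sin(a)]);V=np.array([-U[1],U[0]])
    s=R@U;t=R@V;print(n,"s",s.min(),s.max())
    for lo in np.arange(s.min()+5,s.max()-8,10):
        k=(s>=lo)&(s<lo+10);print(int(lo),t[k].min().round(1),t[k].max().round(1))
E
```

```text
top prong px 42 [431.5 202.4] [ 544.  -309.4   90. ]
top prong px 48 [421.3 207.1] [ 531.6 -281.8   90. ]
gap px 53 [ 0.5378 -0.2963  0.0724]
top s -559.6497656281425 -440.34242870022274
-554 -374.2 -331.3
-544 -372.8 -332.4
-534 -373.8 -332.4
-524 -373.8 -333.4
-514 -373.7 -333.4
-504 -373.5 -334.5
-494 -373.4 -335.6
-484 -373.3 -335.5
-474 -373.2 -336.7
-464 -373.0 -337.8
-454 -374.1 -337.7
scene prong px 11 [248.3 164.1] [ 548.1 -307.3   90. ]
scene prong px 9 [257.8 165.3] [ 533.5 -279.4   90. ]
gap px 12 [ 0.5429 -0.2949  0.0719]
scene white [236 183   6   3   9] [238.7 184. ] [ 576.6 -328.5   22. ]
scene white [245 182  25   8  58] [256.  186.2] [ 548.4 -277.7   22. ]
scene white [265 183   6   4  17] [267.5 184.6] [ 517.  -258.4   22. ]
scene s -556.5681318876457 -441.52990664583456
-551 -370.9 -342.2
-541 -368.1 -340.3
-531 -372.2 -358.4
-521 -373.4 -373.4
-511 -370.6 -370.6
-501 -368.7 -367.8
-491 -370.9 -370.9
-481 -370.0 -342.5
-471 -373.0 -344.7
-461 -370.3 -364.4
-451 -367.5 -346.0
```

```bash
python3 - <<'E'
from h import *
p,d,K,T=load("top0.npz");c=cloud(d,K,T)
for v,u in((250,140),(250,112),(250,50),(200,100),(300,100),(355,100),(160,125)):print(u,v,c[v,u].round(3))
E
```

```text
140 250 [0.419 0.441 0.131]
112 250 [0.424 0.458 0.242]
50 250 [0.423 0.599 0.236]
100 200 [0.536 0.492 0.238]
100 300 [0.312 0.483 0.235]
100 355 [0.193 0.476 0.239]
125 160 [0.629 0.441 0.234]
```

Request:
send_rows --pt "0 0 0 0 0 -0.04 -1" --pt "0 0 0 0 0 -0.04 -1" --pt "0 0 0 0 0 -0.02 -1" --pt "0 0 0 0 0 0 -1" --pt "0 0 0 0 0 0 -1" --pt "0 0 0 0 0 0 -1" --pt "0 0 0 0 0 0 -1" --pt "0 0 0 0 0 0 -1" --pt "0 0 0 0 0 0 -1" --pt "0 0 0 0 0 0 -1"

```text
time: 1.1
ee_pos: [0.2407, 0.5737, 0.3339]
eef_rot: [0.197, 0.98, -0.008, -0.001]
ft_force: [-0.4, 0.4, -0.1]
width: 0.0874
```

Request:
send_rows --pt "0 0 0 -0.04 -0.029 0 -1" --pt "0 0 0 -0.04 -0.029 0 -1" --pt "0 0 0 -0.04 -0.029 0 -1" --pt "0 0 0 -0.04 -0.029 0 -1" --pt "0 0 0 -0.04 -0.029 0 -1" --pt "0 0 0 -0.04 -0.029 0 -1" --pt "0 0 0 -0.04 -0.029 0 -1" --pt "0 0 0 -0.04 -0.029 0 -1" --pt "0 0 0 -0.04 -0.029 0 -1" --pt "0 0 0 -0.04 -0.029 0 -1"

```text
time: 2.1
ee_pos: [0.4978, 0.1502, 0.3359]
eef_rot: [0.19, 0.982, -0.007, -0.002]
ft_force: [0.6, 1.2, 0.0]
width: 0.0868
```

```bash
cat > go.py <<'E'
import sys,numpy as np
from scipy.spatial.transform import Rotation as R
from bench import read_state
def goal(x,y,z,yaw):  # tool z down, tool y at angle yaw (deg) in world
    s=read_state();q=R.from_quat(s["eef_rot"]);a=np.deg2rad(yaw)
    Y=np.array([np.cos(a),np.sin(a),0]);Z=np.array([0,0,-1.]);X=np.cross(Y,Z)
    G=R.from_matrix(np.c_[X,Y,Z])
    print("t",s["time"].__round__(2),"pos",s["ee_pos"].round(4),"F",s["ft_force"].round(1),"w",round(s["width"],4),"q",s["joint_positions"].round(2))
    m=q.as_matrix();print("tool y yaw",np.degrees(np.arctan2(m[1,1],m[0,1])).round(2),"tilt",(m[:2,2]*1000).round(1))
    print("rotvec deg",np.degrees((q.inv()*G).as_rotvec()).round(2),"shift in tool now",q.inv().apply(np.array([x,y,z])-s["ee_pos"]).round(4),"in goal axes",G.inv().apply(np.array([x,y,z])-s["ee_pos"]).round(4))
if __name__=="__main__":goal(*map(float,sys.argv[1:]))
E
python3 go.py .5395 -.2945 .18 25.7
```

```text
t 2.1 pos [0.4978 0.1502 0.3359] F [0.6 1.2 0. ] w 0.0868 q [-0.68  0.06  0.31  1.58 -0.01  1.51  0.82]
tool y yaw 68.04 tilt [ -6.9 -12.8]
rotvec deg [-0.82  0.22 42.34] shift in tool now [-0.2053 -0.3945  0.1613] in goal axes [-0.4188 -0.1552  0.1559]
```

Request:
send_rows --pt "0 0 0 -0.0205 -0.0395 0.014 -1" --pt "0 0 0 -0.0205 -0.0395 0.014 -1" --pt "0 0 0 -0.0205 -0.0395 0.014 -1" --pt "0 0 0 -0.0205 -0.0395 0.014 -1" --pt "0 0 0 -0.0205 -0.0395 0.014 -1" --pt "0 0 0 -0.0205 -0.0395 0.014 -1" --pt "0 0 0 -0.0205 -0.0395 0.014 -1" --pt "0 0 0 -0.0205 -0.0395 0.014 -1" --pt "0 0 0 -0.0205 -0.0395 0.014 -1" --pt "0 0 0 -0.0205 -0.0395 0.014 -1"

```text
time: 3.1
ee_pos: [0.5419, -0.3128, 0.1991]
eef_rot: [0.19, 0.982, -0.005, 0.002]
ft_force: [0.4, 0.5, -0.0]
width: 0.0868
```

```bash
python3 go.py .5395 -.2945 .16 25.7
```

```text
t 3.1 pos [ 0.5419 -0.3128  0.1991] F [ 0.4  0.5 -0. ] w 0.0868 q [-0.05  0.4   0.65  1.55 -0.24  1.27  1.82]
tool y yaw 68.14 tilt [  2.8 -11.1]
rotvec deg [-0.37  0.57 42.44] shift in tool now [0.0093 0.0164 0.0389] in goal axes [0.0175 0.0058 0.0391]
```

Request:
send_rows --pt "0 0 7 0 0 0.005 -1" --pt "0 0 7 0 0 0.005 -1" --pt "0 0 7 0 0 0.005 -1" --pt "0 0 7 0 0 0.005 -1" --pt "0 0 7 0 0 0.005 -1" --pt "0 0 7 0 0 0.005 -1" --pt "0 0 0 0.009 0.003 0 -1" --pt "0 0 0 0.009 0.003 0 -1" --pt "0 0 0 0 0 0 -1" --pt "0 0 0 0 0 0 -1"

```text
time: 4.1
ee_pos: [0.5355, -0.3017, 0.1644]
eef_rot: [0.541, 0.841, -0.007, 0.003]
ft_force: [-0.6, 0.1, 0.2]
width: 0.0868
```

```bash
python3 go.py .5395 -.2945 .057 25.7
```

```text
t 4.1 pos [ 0.5355 -0.3017  0.1644] F [-0.6  0.1  0.2] w 0.0868 q [-0.18  0.44  0.79  1.63 -0.32  1.21  1.11]
tool y yaw 24.44 tilt [ -3.3 -14.5]
rotvec deg [-0.52  0.67 -1.26] shift in tool now [0.0062 0.0076 0.1073] in goal axes [0.0048 0.0067 0.1074]
```

Request:
send_rows --pt "-0.5 0.7 -1.3 0.0048 0.0067 0 -1" --pt "0 0 0 0 0 0.02 -1" --pt "0 0 0 0 0 0.02 -1" --pt "0 0 0 0 0 0 -1" --pt "0 0 0 0 0 0 -1" --pt "0 0 0 0 0 0 -1" --pt "0 0 0 0 0 0 -1" --pt "0 0 0 0 0 0 -1" --pt "0 0 0 0 0 0 -1" --pt "0 0 0 0 0 0 -1"

```text
time: 5.1
ee_pos: [0.5434, -0.2941, 0.1288]
eef_rot: [0.527, 0.85, 0.003, 0.003]
ft_force: [-1.2, 1.8, -0.4]
width: 0.087
```

```bash
python3 go.py .5395 -.2945 .057 25.7
```

```text
t 5.1 pos [ 0.5434 -0.2941  0.1288] F [-1.2  1.8 -0.4] w 0.087 q [-0.15  0.48  0.76  1.65 -0.36  1.15  1.16]
tool y yaw 26.38 tilt [7.8 2.4]
rotvec deg [0.46 0.07 0.68] shift in tool now [ 0.0015 -0.0042  0.0718] in goal axes [ 0.0013 -0.0037  0.0718]
```

Request:
send_rows --pt "0.4 0 0.7 0.001 -0.004 0.012 -1" --pt "0 0 0 0 0 0.012 -1" --pt "0 0 0 0 0 0.012 -1" --pt "0 0 0 0 0 0.012 -1" --pt "0 0 0 0 0 0.012 -1" --pt "0 0 0 0 0 0.012 -1" --pt "0 0 0 0 0 0 -1" --pt "0 0 0 0 0 0 -1" --pt "0 0 0 0 0 0 -1" --pt "0 0 0 0 0 0 -1"

```text
time: 6.1
ee_pos: [0.5383, -0.2948, 0.0489]
eef_rot: [0.533, 0.846, -0.001, -0.0]
ft_force: [0.9, -0.2, 0.5]
width: 0.0872
```

```bash
python3 go.py .5395 -.2945 .057 25.7
```

```text
t 6.1 pos [ 0.5383 -0.2948  0.0489] F [ 0.9 -0.2  0.5] w 0.0872 q [-0.12  0.57  0.71  1.72 -0.43  1.01  1.19]
tool y yaw 25.62 tilt [-1.4 -0.4]
rotvec deg [-0.08 -0.01 -0.08] shift in tool now [-0.0003  0.0012 -0.0081] in goal axes [-0.0003  0.0012 -0.0081]
```

Request:
send_rows --pt "0 0 0 0 0 -0.008 -1" --pt "0 0 0 0 0 0 -1" --pt "0 0 0 0 0 0 1" --pt "0 0 0 0 0 0 1" --pt "0 0 0 0 0 0 1" --pt "0 0 0 0 0 0 1" --pt "0 0 0 0 0 0 1" --pt "0 0 0 0 0 0 1" --pt "0 0 0 0 0 0 1" --pt "0 0 0 0 0 0 1" --force 50

```text
time: 7.1
ee_pos: [0.5391, -0.2951, 0.0591]
eef_rot: [0.533, 0.846, -0.0, 0.001]
ft_force: [0.2, -0.7, 0.7]
width: 0.031
```

```bash
python3 go.py .5395 -.2945 .057 25.7
```

```text
t 7.1 pos [ 0.5391 -0.2951  0.0591] F [ 0.2 -0.7  0.7] w 0.031 q [-0.12  0.56  0.72  1.71 -0.42  1.03  1.19]
tool y yaw 25.62 tilt [ 1. -1.]
rotvec deg [ 0.03  0.08 -0.08] shift in tool now [0.0004 0.0006 0.0021] in goal axes [0.0003 0.0006 0.0021]
```

Request:
send_rows --pt "0 0 0 0 0 0 1" --pt "0 0 0 0 0 0 1" --pt "0 0 0 0 0 -0.012 1" --pt "0 0 0 0 0 -0.018 1" --pt "0 0 0 0 0 -0.018 1" --pt "0 0 0 0 0 -0.012 1" --pt "0 0 0 0 0 0 1" --pt "0 0 0 0 0 0 1" --pt "0 0 0 0 0 0 1" --pt "0 0 0 0 0 0 1"

```text
time: 8.1
ee_pos: [0.5366, -0.2934, 0.1198]
eef_rot: [0.533, 0.846, -0.001, -0.003]
ft_force: [-0.4, -0.7, -4.6]
width: 0.0237
```

```bash
python3 go.py .544 -.082 .13 -9.8
```

```text
t 8.1 pos [ 0.5366 -0.2934  0.1198] F [-0.4 -0.7 -4.6] w 0.0237 q [-0.16  0.49  0.76  1.67 -0.36  1.14  1.15]
tool y yaw 25.61 tilt [-5.2  1.7]
rotvec deg [-0.29 -0.14 35.41] shift in tool now [ 0.1875  0.098  -0.0099] in goal axes [ 0.2096 -0.0287 -0.0102]
```

Request:
send_rows --pt "0 0 0 0.036 0.02 0 1" --pt "0 0 0 0.038 0.02 0 1" --pt "0 0 0 0.038 0.02 0 1" --pt "0 0 0 0.038 0.02 0 1" --pt "0 0 0 0.035 0.018 0 1" --pt "0 0 7.1 0 0 0 1" --pt "0 0 7.1 0 0 0 1" --pt "0 0 7.1 0 0 0 1" --pt "0 0 7.1 0 0 0 1" --pt "0 0 7.0 0 0 0 1"

```text
time: 9.1
ee_pos: [0.5416, -0.0758, 0.114]
eef_rot: [0.772, 0.636, -0.005, -0.004]
ft_force: [-1.0, -0.1, -4.3]
width: 0.0237
```

```bash
python3 go.py .544 -.082 .1 -9.8
```

```text
t 9.1 pos [ 0.5416 -0.0758  0.114 ] F [-1.  -0.1 -4.3] w 0.0237 q [-0.67  0.37  0.87  1.84 -0.32  1.09  0.13]
tool y yaw -11.04 tilt [-13.6   0.2]
rotvec deg [-0.77  0.13 -1.24] shift in tool now [-0.0056  0.0037  0.014 ] in goal axes [-0.0057  0.0034  0.014 ]
```

Request:
send_rows --pt "-0.7 0.1 -1.2 -0.006 0.003 0.01 1" --pt "0 0 0 0 0 0 1" --pt "0 0 0 0 0 0 1" --pt "0 0 0 0 0 0 1" --pt "0 0 0 0 0 0 1" --pt "0 0 0 0 0 0 1" --pt "0 0 0 0 0 0 1" --pt "0 0 0 0 0 0 1" --pt "0 0 0 0 0 0 1" --pt "0 0 0 0 0 0 1"

```text
time: 10.1
ee_pos: [0.543, -0.0812, 0.1037]
eef_rot: [0.766, 0.642, -0.001, -0.001]
ft_force: [-1.0, -0.1, -4.8]
width: 0.0239
```

```bash
python3 go.py .544 -.082 .08 -9.8; python3 - <<'E'
from bench import *
import cv2,numpy as np
o=[]
for n,(u,v) in(("scene",(240,150)),("top",(230,130))):
    p,d=camera(n);q=camera_params(n)
    cv2.imwrite(f"pics/{n}1.png",p);np.savez(f"{n}1.npz",p=p,d=d,K=q["camera_matrix"],T=q["world_from_camera"])
    o.append(cv2.resize(p[v:v+130,u:u+170],(680,520)[:2] if 0 else (390,298),interpolation=cv2.INTER_CUBIC))
cv2.imwrite("pics/crop1.png",cv2.resize(np.hstack(o),(800,306)))
E
```

```text
t 10.1 pos [ 0.543  -0.0812  0.1037] F [-1.  -0.1 -4.8] w 0.0239 q [-0.65  0.38  0.86  1.86 -0.33  1.06  0.17]
tool y yaw -10.04 tilt [-3.  -0.3]
rotvec deg [-0.17  0.04 -0.24] shift in tool now [-0.0006  0.0012  0.0237] in goal axes [-0.0006  0.0011  0.0237]
```

View pics/crop1.png

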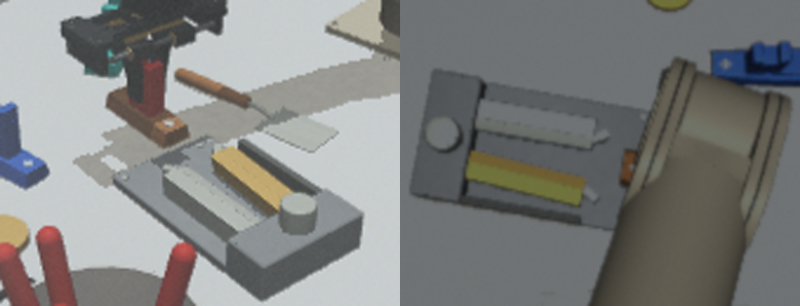

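The left crop (scene view) shows the rest held, with the cross on the nose at (168,124) facing the porch corner. The right crop (top view) shows only the nose, at (628,167), poking out from under the arm. I'll measure the nose offset in both views.

```bash
python3 - <<'E'
from h import *
a=np.deg2rad(80.2);U=np.array([np.cos(a),np.sin(a)]);V=np.array([-U[1],U[0]])
for n,(u0,v0,u1,v1) in(("top",(485,190,505,215)),("scene",(275,175,330,220))):
    p,d,K,T=load(n+"1.npz");c=cloud(d,K,T);hsv=cv2.cvtColor(p,cv2.COLOR_BGR2HSV)
    if n=="top":
        u0,u1=490,506
        u0,u1=230+int(395/800*340*.5*0)+90,230+110
        u0,u1,v0,v1=318,345,190,215
    w=np.zeros((400,640),bool);w[v0:v1,u0:u1]=1
    b=w&(hsv[...,1]>90)&((hsv[...,0]<20)|(hsv[...,0]>170))
    P=c[b];print(n,b.sum(),"z pct",np.percentile(P[:,2],[5,25,50,75,95]).round(4))
    zt=np.median(P[P[:,2]>.06][:,2]) if (P[:,2]>.06).any() else 0
    m=b&(abs(c[...,2]-.067)<.006)
    R=ray(np.argwhere(m)[:,::-1],K,T,.067)[:,:2]*1000
    s=R@U;t=R@V;print("top face n",len(s),"zmed",zt,"s",s.min().round(1),s.max().round(1))
    for lo in np.arange(s.max()-40,s.max(),5):
        k=(s>=lo)&(s<lo+5)
        if k.any():print(int(lo),k.sum(),t[k].min().round(1),t[k].max().round(1),t[k].mean().round(1))
    # stand edges in same view
    S=(abs(c[...,0]-.55)<.2)&(c[...,1]>-.04)&(c[...,1]<.28)&(d>0)
    for lab,mm,h in(("gibtop",S&(hsv[...,1]>70)&(hsv[...,0]>15)&(hsv[...,0]<35)&(c[...,2]>.036)&(c[...,2]<.05),.044),("cheek",S&(hsv[...,1]<70)&(c[...,2]>.038)&(c[...,2]<.0475),.044),("plate",S&(abs(c[...,2]-.014)<.005),.014)):
        R=ray(np.argwhere(mm)[:,::-1],K,T,h)[:,:2]*1000;s=R@U;t=R@V
        print(lab,len(s),"s",np.percentile(s,[1,99]).round(1))
        for lo in np.arange(60,260,20):
            k=(s>=lo)&(s<lo+20)
            if k.sum()>5:print("   ",lo,np.percentile(t[k],[1,99]).round(1))
E
```

```text
top 58 z pct [0.0589 0.0667 0.0685 0.0701 0.4462]
top face n 47 zmed 0.06879548332190111 s 59.2 70.4
55 4 -563.1 -541.2 -552.2
60 19 -562.7 -532.2 -546.7
65 23 -564.9 -534.0 -548.9
gibtop 599 s [112.9 248.6]
    100 [-527.3 -496.3]
    120 [-527.9 -495.6]
    140 [-529.1 -497.2]
    160 [-530.7 -498.9]
    180 [-532.3 -500.5]
    200 [-533.7 -501.6]
    220 [-534.8 -502.5]
    240 [-535.8 -504.4]
cheek 910 s [ 97.9 306.7]
    80 [-586.2 -502.3]
    100 [-597.5 -473.9]
    120 [-598.2 -474.4]
    140 [-598.1 -474.2]
    160 [-598.3 -474.1]
    180 [-598.1 -473.8]
    200 [-598.  -474.7]
    220 [-597.8 -474.1]
    240 [-613.3 -473.9]
plate 1853 s [ 64.5 250.8]
    60 [-621.3 -476. ]
    80 [-621.7 -475.2]
    100 [-622.1 -390.4]
    120 [-622.1 -425.5]
    140 [-622.4 -484.5]
    160 [-622.2 -485. ]
    180 [-622.3 -479.2]
    200 [-622.3 -485.2]
    220 [-622.1 -484.7]
    240 [-622.3 -484.1]
scene 111 z pct [0.0154 0.018  0.065  0.087  0.1339]
top face n 36 zmed 0.0679622237236363 s 26.2 72.9
47 5 -564.6 -539.3 -556.3
52 5 -562.4 -534.8 -550.5
57 6 -565.5 -535.8 -547.8
62 9 -564.3 -536.9 -551.2
67 9 -565.2 -540.1 -551.1
gibtop 334 s [117.2 237.6]
    100 [-530.5 -500.5]
    120 [-533.1 -498.8]
    140 [-535.3 -499.8]
    160 [-535.9 -500.8]
    180 [-538.  -502.8]
    200 [-540.4 -504.3]
    220 [-540.5 -506.1]
cheek 870 s [ 70.4 315.8]
    60 [-566.8 -530. ]
    100 [-599.8 -477.4]
    120 [-604.1 -477.3]
    140 [-602.1 -476.3]
    160 [-602.8 -475.6]
    180 [-603.9 -475.8]
    200 [-602.6 -476.7]
    220 [-602.6 -476. ]
    240 [-624.8 -475.2]
plate 1089 s [ 49.2 331.3]
    60 [-623.4 -478.2]
    80 [-625.9 -506.6]
    100 [-627.7 -517.4]
    120 [-625.7 -520.2]
    140 [-625.8 -521.8]
    160 [-625.5 -523.7]
    180 [-626.5 -524.2]
    200 [-627.6 -525.1]
    220 [-626.7 -596.7]
    240 [-626.6 -616.3]
```

Nose and way axis agree within 1 mm in both views: top −549 vs −548.9, scene −551 vs −551.5. Heading is 80.2°. The nose is about 39 mm before the mouth. Now lowering onto the porch.

Request:
send_rows --pt "-0.2 0 -0.2 0 0.001 0.008 1" --pt "0 0 0 0 0 0.008 1" --pt "0 0 0 0 0 0.006 1" --pt "0 0 0 0 0 0 1" --pt "0 0 0 0 0 0 1" --pt "0 0 0 0 0 0 1" --pt "0 0 0 0 0 0 1" --pt "0 0 0 0 0 0 1" --pt "0 0 0 0 0 0 1" --pt "0 0 0 0 0 0 1"

```text
time: 11.2
ee_pos: [0.544, -0.0814, 0.0795]
eef_rot: [0.765, 0.644, -0.0, 0.001]
ft_force: [0.2, -0.7, -3.7]
width: 0.0234
```

```bash
python3 go.py .544 -.082 .073 -9.8
```

```text
t 11.2 pos [ 0.544  -0.0814  0.0795] F [ 0.2 -0.7 -3.7] w 0.0234 q [-0.63  0.42  0.84  1.87 -0.36  1.01  0.19]
tool y yaw -9.83 tilt [ 0.3 -1.1]
rotvec deg [ 0.03  0.06 -0.03] shift in tool now [-0.0005  0.0001  0.0065] in goal axes [-0.0006  0.0001  0.0065]
```

Request:
send_rows --pt "0 0 0 0 0 0.0015 1" --pt "0 0 0 0 0 0.0015 1" --pt "0 0 0 0 0 0.0015 1" --pt "0 0 0 0 0 0.001 1" --pt "0 0 0 0 0 0 1" --pt "0 0 0 0 0 0 1" --pt "0 0 0 0 0 0 1" --pt "0 0 0 0 0 0 1" --pt "0 0 0 0 0 0 1" --pt "0 0 0 0 0 0 1"

```text
time: 12.2
ee_pos: [0.544, -0.0814, 0.0735]
eef_rot: [0.765, 0.644, -0.0, 0.001]
ft_force: [-0.4, 0.1, -4.1]
width: 0.0239
```

Request:
send_rows --pt "0 0 0 0 0 0.001 1" --pt "0 0 0 0 0 0 1" --pt "0 0 0 0 0 0.001 1" --pt "0 0 0 0 0 0 1" --pt "0 0 0 0 0 0 1" --pt "0 0 0 0 0 0 1" --pt "0 0 0 0 0 0 1" --pt "0 0 0 0 0 0 1" --pt "0 0 0 0 0 0 1" --pt "0 0 0 0 0 0 1"

```text
time: 13.2
ee_pos: [0.5444, -0.0818, 0.0728]
eef_rot: [0.765, 0.644, 0.0, 0.0]
ft_force: [-0.4, -0.8, -0.7]
width: 0.0237
```

Request:
send_rows --pt "0 0 0 0.006 0 0 1" --pt "0 0 0 0.006 0 0 1" --pt "0 0 0 0.006 0 0 1" --pt "0 0 0 0.006 0 0 1" --pt "0 0 0 0.006 0 0 1" --pt "0 0 0 0.006 0 0 1" --pt "0 0 0 0.004 0 0 1" --pt "0 0 0 0 0 0 1" --pt "0 0 0 0 0 0 1" --pt "0 0 0 0 0 0 1"

```text
time: 14.2
ee_pos: [0.551, -0.0443, 0.0732]
eef_rot: [0.766, 0.642, -0.003, 0.003]
ft_force: [-1.6, -2.6, -1.0]
width: 0.024
```

```bash
python3 go.py .558 -.001 .0728 -9.8
```

```text
t 14.2 pos [ 0.551  -0.0443  0.0732] F [-1.6 -2.6 -1. ] w 0.024 q [-0.69  0.43  0.83  1.87 -0.37  1.    0.12]
tool y yaw -10.04 tilt [-0.1 -8.3]
rotvec deg [ 0.08  0.47 -0.24] shift in tool now [ 0.0439 -0.0006  0.0001] in goal axes [ 0.0439 -0.0004  0.0004]
```

Request:
send_rows --pt "0.1 0.4 -0.2 0.004 0 0 1" --pt "0 0 0 0.005 0 0 1" --pt "0 0 0 0.005 0 0 1" --pt "0 0 0 0.005 0 0 1" --pt "0 0 0 0.005 0 0 1" --pt "0 0 0 0.005 0 0 1" --pt "0 0 0 0.003 0 0 1" --pt "0 0 0 0 0 0 1" --pt "0 0 0 0 0 0 1" --pt "0 0 0 0 0 0 1"

```text
time: 15.2
ee_pos: [0.5499, -0.0412, 0.0747]
eef_rot: [0.773, 0.634, -0.014, 0.009]
ft_force: [-2.4, -3.3, -0.1]
width: 0.0239
```

```bash
python3 go.py .558 -.001 .0728 -9.8
```

```text
t 15.2 pos [ 0.5499 -0.0412  0.0747] F [-2.4 -3.3 -0.1] w 0.0239 q [-0.72  0.44  0.84  1.87 -0.35  1.01  0.07]
tool y yaw -11.25 tilt [-10.6 -31.3]
rotvec deg [-0.27  1.88 -1.45] shift in tool now [0.041  0.0001 0.0005] in goal axes [0.041  0.0012 0.0019]
```

The nose has caught on the cheek side: the reaction is about 3.7 N back plus 1.8 N towards the gib, and the heading turned clockwise. I'll back off, straighten and shift about 2.5 mm towards the gib.

Request:
send_rows --pt "0 0 0 -0.006 0 0 1" --pt "-0.3 1.9 -1.4 -0.004 0 0 1" --pt "0 0 0 0 -0.0025 0 1" --pt "0 0 0 0 0 0 1" --pt "0 0 0 0 0 0 1" --pt "0 0 0 0 0 0 1" --pt "0 0 0 0 0 0 1" --pt "0 0 0 0 0 0 1" --pt "0 0 0 0 0 0 1" --pt "0 0 0 0 0 0 1"

```text
time: 16.2
ee_pos: [0.5455, -0.0459, 0.0737]
eef_rot: [0.763, 0.646, 0.001, -0.001]
ft_force: [0.8, -0.5, -4.1]
width: 0.0234
```

```bash
python3 go.py .558 -.001 .0728 -9.8; python3 - <<'E'
from bench import *
import cv2,numpy as np
o=[]
for n,(u,v) in(("scene",(270,160)),("top",(270,160))):
    p,d=camera(n);q=camera_params(n)
    np.savez(f"{n}2.npz",p=p,d=d,K=q["camera_matrix"],T=q["world_from_camera"])
    o.append(cv2.resize(p[v:v+75,u:u+100],(400,300),interpolation=cv2.INTER_CUBIC))
cv2.imwrite("pics/crop2.png",np.hstack(o))
E
```

```text
t 16.2 pos [ 0.5455 -0.0459  0.0737] F [ 0.8 -0.5 -4.1] w 0.0234 q [-0.68  0.42  0.82  1.88 -0.37  1.    0.14]
tool y yaw -9.55 tilt [-0.6  2.5]
rotvec deg [-0.06 -0.14  0.25] shift in tool now [0.0463 0.0049 0.001 ] in goal axes [0.0464 0.0047 0.0009]
```

View pics/crop2.png

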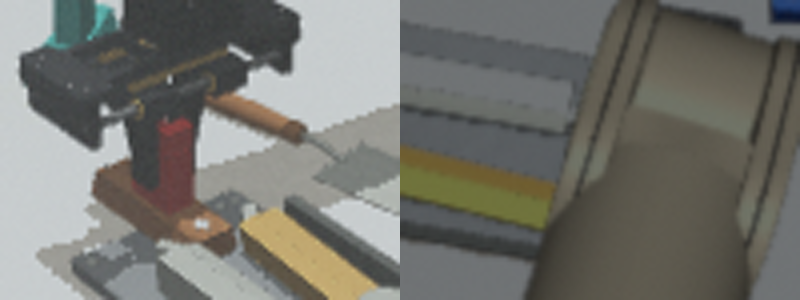

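Request:
send_rows --pt "0 0 0.2 0.002 0.0012 0.0005 1" --pt "0 0 0 0.004 0 0 1" --pt "0 0 0 0.004 0 0 1" --pt "0 0 0 0.004 0 0 1" --pt "0 0 0 0.004 0 0 1" --pt "0 0 0 0.002 0 0 1" --pt "0 0 0 0 0 0 1" --pt "0 0 0 0 0 0 1" --pt "0 0 0 0 0 0 1" --pt "0 0 0 0 0 0 1"

```text
time: 17.3
ee_pos: [0.5505, -0.0244, 0.0732]
eef_rot: [0.765, 0.644, 0.001, -0.001]
ft_force: [0.2, 0.2, -4.6]
width: 0.0239
```

```bash
python3 go.py .558 -.001 .0728 -9.8
```

```text
t 17.3 pos [ 0.5505 -0.0244  0.0732] F [ 0.2  0.2 -4.6] w 0.0239 q [-0.71  0.43  0.82  1.87 -0.37  1.    0.1 ]
tool y yaw -9.75 tilt [-0.6  2.6]
rotvec deg [-0.06 -0.14  0.05] shift in tool now [0.0243 0.0034 0.0005] in goal axes [0.0243 0.0034 0.0004]
```

Past the snag and sliding freely, centre at about x = −40.

Request:
send_rows --pt "0 -0.1 0 0.004 0 0.0005 1" --pt "0 0 0 0.004 0 0 1" --pt "0 0 0 0.004 0 0 1" --pt "0 0 0 0.004 0 0 1" --pt "0 0 0 0.004 0 0 1" --pt "0 0 0 0.002 0 0 1" --pt "0 0 0 0 0 0 1" --pt "0 0 0 0 0 0 1" --pt "0 0 0 0 0 0 1" --pt "0 0 0 0 0 0 1"

```text
time: 18.3
ee_pos: [0.5549, -0.001, 0.073]
eef_rot: [0.765, 0.644, 0.0, -0.0]
ft_force: [0.5, 0.2, -3.7]
width: 0.0238
```

```bash
python3 go.py .558 -.001 .0728 -9.8
```

```text
t 18.3 pos [ 0.5549 -0.001   0.073 ] F [ 0.5  0.2 -3.7] w 0.0238 q [-0.75  0.43  0.81  1.86 -0.37  1.    0.05]
tool y yaw -9.76 tilt [-0.3  0.5]
rotvec deg [-0.02 -0.02  0.04] shift in tool now [0.0006 0.0031 0.0002] in goal axes [0.0006 0.0031 0.0002]
```

Request:
send_rows --pt "0 0 0 0.002 0.0008 0.0003 1" --pt "0 0 0 0.002 0.0008 0 1" --pt "0 0 0 0.002 0.0008 0 1" --pt "0 0 0 0 0 0 1" --pt "0 0 0 0 0 0 1" --pt "0 0 0 0 0 0 1" --pt "0 0 0 0 0 0 1" --pt "0 0 0 0 0 0 1" --pt "0 0 0 0 0 0 1" --pt "0 0 0 0 0 0 1"

```text
time: 19.3
ee_pos: [0.5562, 0.0004, 0.0731]
eef_rot: [0.766, 0.643, -0.003, -0.001]
ft_force: [-1.5, -0.9, -1.8]
width: 0.0237
```

```bash
python3 go.py .558 -.001 .0728 -9.8
```

```text
t 19.3 pos [5.562e-01 4.000e-04 7.310e-02] F [-1.5 -0.9 -1.8] w 0.0237 q [-0.75  0.44  0.81  1.86 -0.37  1.01  0.04]
tool y yaw -10.01 tilt [-5.2 -2.7]
rotvec deg [-0.27  0.21 -0.21] shift in tool now [-0.001   0.002   0.0002] in goal axes [-0.001   0.002   0.0003]
```

Request:
send_rows --pt "-0.3 0.2 -0.2 0 -0.0003 0 1" --pt "0 0 0 0.002 0 0 1" --pt "0 0 0 0.002 0 0 1" --pt "0 0 0 0.002 0 0 1" --pt "0 0 0 0.002 0 0 1" --pt "0 0 0 0.002 0 0 1" --pt "0 0 0 0.002 0 0 1" --pt "0 0 0 0.002 0 0 1" --pt "0 0 0 0.002 0 0 1" --pt "0 0 0 0.002 0 0 1"

```text
time: 20.3
ee_pos: [0.5591, 0.0186, 0.0729]
eef_rot: [0.765, 0.644, -0.0, 0.001]
ft_force: [-2.2, -2.3, -1.8]
width: 0.0236
```

```bash
python3 go.py .558 -.001 .0728 -9.8
```

```text
t 20.3 pos [0.5591 0.0186 0.0729] F [-2.2 -2.3 -1.8] w 0.0236 q [-0.78  0.44  0.81  1.85 -0.37  1.    0.01]
tool y yaw -9.84 tilt [ 1.  -1.3]
rotvec deg [ 0.07  0.06 -0.04] shift in tool now [-0.0195  0.0023  0.0001] in goal axes [-0.0195  0.0023  0.0001]
```

Request:
send_rows --pt "0 0 0 0.002 0 0 1" --pt "0 0 0 0.002 0 0 1" --pt "0 0 0 0.002 0 0 1" --pt "0 0 0 0.002 0 0 1" --pt "0 0 0 0.002 0 0 1" --pt "0 0 0 0 0 0 1" --pt "0 0 0 0.002 0 0 1" --pt "0 0 0 0.002 0 0 1" --pt "0 0 0 0.002 0 0 1" --pt "0 0 0 0.002 0 0 1"

```text
time: 21.3
ee_pos: [0.56, 0.0242, 0.0734]
eef_rot: [0.768, 0.64, -0.006, 0.005]
ft_force: [-4.6, -9.4, 1.5]
width: 0.0238
```

```bash
python3 go.py .558 -.001 .0728 -9.8
```

```text
t 21.3 pos [0.56   0.0242 0.0734] F [-4.6 -9.4  1.5] w 0.0238 q [-0.79  0.45  0.81  1.85 -0.36  1.01 -0.02]
tool y yaw -10.39 tilt [ -3.6 -15.4]
rotvec deg [-0.05  0.91 -0.59] shift in tool now [-0.0252  0.0026  0.001 ] in goal axes [-0.0252  0.0023  0.0006]
```

Request:
send_rows --pt "0 0.9 -0.5 0 -0.0005 0.0003 1" --pt "0 0.2 0 0.001 0 0 1" --pt "0 0.2 0 0.0015 0 0 1" --pt "0 0.2 0 0.002 0 0 1" --pt "0 0.2 0 0.002 0 0 1" --pt "0 0.2 0 0.002 0 0 1" --pt "0 0.2 0 0.002 0 0 1" --pt "0 0.2 0 0.002 0 0 1" --pt "0 0.2 0 0.002 0 0 1" --pt "0 0.2 0 0.002 0 0 1"

```text
time: 22.3
ee_pos: [0.5604, 0.0259, 0.0729]
eef_rot: [0.768, 0.641, 0.003, -0.004]
ft_force: [-3.5, -10.9, 0.4]
width: 0.0236
```

```bash
python3 go.py .558 -.001 .0728 -9.8
```

```text
t 22.3 pos [0.5604 0.0259 0.0729] F [ -3.5 -10.9   0.4] w 0.0236 q [-0.78  0.44  0.8   1.85 -0.39  1.01  0.01]
tool y yaw -10.31 tilt [0.3 9.9]
rotvec deg [-0.08 -0.56 -0.51] shift in tool now [-0.0268  0.0025 -0.0002] in goal axes [-0.0269  0.0022  0.0001]
```

Request:
send_rows --pt "0 -0.4 -0.4 0.001 0 0 1" --pt "0 0.1 0 0.002 0 0 1" --pt "0 0.1 0 0.0025 0 0 1" --pt "0 0.1 0 0.0025 0 0 1" --pt "0 0.1 0 0.0025 0 0 1" --pt "0 0.1 0 0.003 0 0 1" --pt "0 0.1 0 0.003 0 0 1" --pt "0 0.1 0 0.003 0 0 1" --pt "0 0.1 0 0.003 0 0 1" --pt "0 0.1 0 0.003 0 0 1"

```text
time: 23.3
ee_pos: [0.5605, 0.0265, 0.0734]
eef_rot: [0.77, 0.637, -0.007, 0.002]
ft_force: [-5.0, -13.3, 2.7]
width: 0.0241
```

```bash
python3 go.py .558 -.001 .0728 -9.8
```

```text
t 23.3 pos [0.5605 0.0265 0.0734] F [ -5.  -13.3   2.7] w 0.0241 q [-0.79  0.45  0.81  1.84 -0.37  1.02 -0.02]
tool y yaw -10.8 tilt [ -7.6 -12.1]
rotvec deg [-0.3   0.76 -0.99] shift in tool now [-0.0274  0.0027  0.0009] in goal axes [-0.0275  0.0022  0.0006]
```

Request:
send_rows --pt "0 0.6 -0.9 0 -0.0005 0 1" --pt "0 0.1 -0.1 0.002 0 0 1" --pt "0 0.1 -0.1 0.003 0 0 1" --pt "0 0.1 -0.1 0.003 0 0 1" --pt "0 0.1 -0.1 0.0035 0 0 1" --pt "0 0.1 -0.1 0.0035 0 0 1" --pt "0 0.1 -0.1 0.0035 0 0 1" --pt "0 0.1 -0.1 0.0035 0 0 1" --pt "0 0.1 -0.1 0.0035 0 0 1" --pt "0 0.1 -0.1 0.0035 0 0 1"

```text
time: 24.3
ee_pos: [0.5607, 0.0271, 0.0736]
eef_rot: [0.768, 0.64, -0.011, 0.004]
ft_force: [-4.9, -15.8, 1.9]
width: 0.0234
```

```bash
python3 go.py .558 -.001 .0728 -9.8
```

```text
t 24.3 pos [0.5607 0.0271 0.0736] F [ -4.9 -15.8   1.9] w 0.0234 q [-0.8   0.46  0.81  1.84 -0.36  1.02 -0.02]
tool y yaw -10.35 tilt [-11.8 -19.4]
rotvec deg [-0.47  1.21 -0.55] shift in tool now [-0.0281  0.0024  0.0014] in goal axes [-0.0282  0.0021  0.0008]
```

Request:
send_rows --pt "-0.4 1.2 -0.5 0 -0.0005 0.0002 1" --pt "0 0.1 -0.1 0.002 0 0 1" --pt "0 0.2 -0.1 0.003 0 0 1" --pt "0 0.2 -0.1 0.0035 0 0 1" --pt "0 0.3 -0.1 0.0035 0 0 1" --pt "0 0.3 -0.1 0.0035 0 0 1" --pt "0 0.3 -0.1 0.0035 0 0 1" --pt "0 0.3 -0.1 0.0035 0 0 1" --pt "0 0.3 -0.1 0.0035 0 0 1" --pt "0 0.3 -0.1 0.0035 0 0 1"

```text
time: 25.3
ee_pos: [0.561, 0.0288, 0.073]
eef_rot: [0.767, 0.641, -0.001, -0.003]
ft_force: [-5.3, -15.4, 1.7]
width: 0.0234
```

```bash
python3 go.py .558 -.001 .0728 -9.8
```

```text
t 25.3 pos [0.561  0.0288 0.073 ] F [ -5.3 -15.4   1.7] w 0.0234 q [-0.78  0.45  0.8   1.84 -0.38  1.01 -0.  ]
tool y yaw -10.23 tilt [-4.4  3.3]
rotvec deg [-0.28 -0.14 -0.43] shift in tool now [-0.0298  0.0023  0.0001] in goal axes [-0.0298  0.0021  0.0002]
```

Push is about 16 N with the tool level, and it rose gradually. Relaxing, then opening.

Request:
send_rows --pt "0 0 0 0.0015 0 0 1" --pt "0 0 0 0 0 0 1" --pt "0 0 0 0 0 0 1" --pt "0 0 0 0 0 0 0.3" --pt "0 0 0 0 0 0 -0.2" --pt "0 0 0 0 0 0 -0.2" --pt "0 0 0 0 0 0 -0.2" --pt "0 0 0 0 0 0 -0.2" --pt "0 0 0 0 0 0 -0.2" --pt "0 0 0 0 0 0 -0.2"

```text
time: 26.3
ee_pos: [0.5629, 0.0344, 0.0742]
eef_rot: [0.766, 0.642, 0.0, -0.003]
ft_force: [-0.5, -0.3, 0.4]
width: 0.0518
```

```bash
python3 go.py .561 .0288 .073 -9.8
```

```text
t 26.3 pos [0.5629 0.0344 0.0742] F [-0.5 -0.3  0.4] w 0.0518 q [-0.79  0.45  0.8   1.84 -0.38  1.01 -0.01]
tool y yaw -10.07 tilt [-3.   4.5]
rotvec deg [-0.21 -0.23 -0.27] shift in tool now [-0.0058 -0.0009  0.0012] in goal axes [-0.0058 -0.0009  0.0012]
```

Request:
send_rows --pt "0 0 0 0 0 -0.02 -0.2" --pt "0 0 0 0 0 -0.03 -0.2" --pt "0 0 0 0 0 -0.04 -0.2" --pt "0 0 0 -0.04 0 -0.03 -0.2" --pt "0 0 0 -0.045 0 -0.02 -0.2" --pt "0 0 0 -0.045 0 0 -0.2" --pt "0 0 0 -0.045 0 0 -0.2" --pt "0 0 0 -0.045 0 0 -0.2" --pt "0 0 0 0 0 0 -0.2" --pt "0 0 0 0 0 0 -0.2"

```text
time: 27.3
ee_pos: [0.5233, -0.1902, 0.22]
eef_rot: [0.766, 0.643, 0.001, -0.002]
ft_force: [-0.9, 0.9, 0.0]
width: 0.0524
```

```bash
python3 go.py .561 .0288 .073 -9.8; python3 - <<'E'
from bench import *
import cv2,numpy as np
from h import *
o=[]
a=np.deg2rad(80.2);U=np.array([np.cos(a),np.sin(a)]);V=np.array([-U[1],U[0]])
for n,(u,v) in(("scene",(270,160)),("top",(225,150))):
    p,d=camera(n);q=camera_params(n);K,T=q["camera_matrix"],q["world_from_camera"]
    np.savez(f"{n}3.npz",p=p,d=d,K=K,T=T)
    o.append(cv2.resize(p[v:v+95,u:u+126],(400,300),interpolation=cv2.INTER_CUBIC))
    c=cloud(d,K,T);hsv=cv2.cvtColor(p,cv2.COLOR_BGR2HSV)
    red=((hsv[...,0]<5)|(hsv[...,0]>172))&(hsv[...,1]>120)&(abs(c[...,0]-.56)<.06)&(abs(c[...,1]-.03)<.08)
    m=red&(abs(c[...,2]-.104)<.008)
    N,L,st,ce=cv2.connectedComponentsWithStats(m.astype(np.uint8))
    for i in range(1,N):
        if st[i,4]>3:
            r=ray(ce[i],K,T,.104)[0]*1000;print(n,st[i,4],r.round(1),"s,t",(r[:2]@U).round(1),(r[:2]@V).round(1))
    print("z red max",np.percentile(c[red][:,2],[50,90]) if red.any() else None)
cv2.imwrite("pics/crop3.png",np.hstack(o))
E
```

```text
t 27.3 pos [ 0.5233 -0.1902  0.22  ] F [-0.9  0.9  0. ] w 0.0524 q [-0.56  0.28  0.98  1.71 -0.24  1.28  0.31]
tool y yaw -9.96 tilt [-0.8  3.4]
rotvec deg [-0.08 -0.18 -0.16] shift in tool now [ 0.2218 -0.0006  0.1477] in goal axes [ 2.223e-01 -2.000e-04  1.470e-01]
scene 18 [561.5  14.3 104. ] s,t 109.7 -550.8
scene 19 [566.  45. 104.] s,t 140.7 -550.1
z red max [0.10271824 0.10438066]
top 40 [562.3  42.4 104. ] s,t 137.5 -546.8
top 41 [557.3  12.9 104. ] s,t 107.5 -547.0
z red max [0.10081101 0.10680709]
```

View pics/crop3.png

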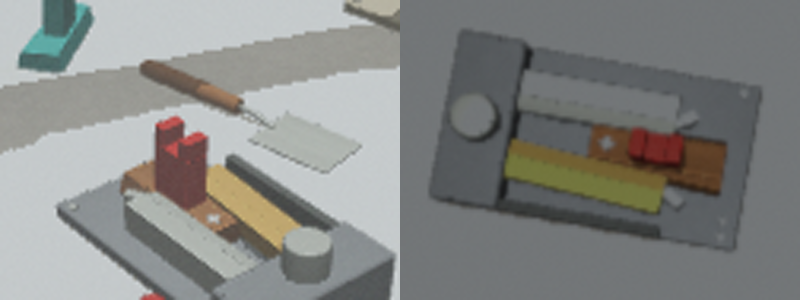

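The left crop (scene view) shows the rest upright between cheek and gib, cross at (213,219). In the right crop (top view) its post is at (655,147), between cheek and gib, and the cross at (606,143) points to the knob. The centre measures about x +12 mm and y +2 mm, in line, with its top at 104 mm, so the foot is on the floor. The gripper is clear, so I'm handing in.

```bash
python3 - <<'E'
from h import *
a=load("top0.npz")[0];b=load("top3.npz")[0]
for n,(u,v) in dict(jar_a=(436,149),jar_b=(209,274),scraper=(335,265),lid=(344,122),brush=(189,158)).items():
    t=a[v-14:v+14,u-14:u+14];r=cv2.matchTemplate(b[v-30:v+30,u-30:u+30],t,cv2.TM_CCOEFF_NORMED);_,s,_,l=cv2.minMaxLoc(r);print(n,"px shift",l[0]-16,l[1]-16,round(s,2))
from bench import close_job
print(close_job())
E
```

```text
jar_a px shift 0 -1 0.86
jar_b px shift 0 0 1.0
scraper px shift 0 0 0.95
lid px shift 0 0 1.0
brush px shift 0 0 1.0
the job is handed in; nothing more can be done
None
```

I put the red rest in the way nose first, pushed it home to about 16 N, let go and handed the job in at about 27 s. The hand-in gives no verdict.

- **Insertion:** the nose first caught on the cheek side of the mouth. I backed off, straightened it, shifted about 2.5 mm towards the gib, and it went in. From there the resistance rose from about 3 N to about 16 N over roughly 10 mm of slide.
- **Pose after release:** in the last pictures the rest is upright, in line and on the floor of the way (top at 104 mm). Its centre is about 12 mm past the mouth. The top camera puts it about 2 mm towards the gib and the scene camera about 1 mm, both within calibration error.
- **Release:** when the jaws opened the arm sprang about 6 mm forward. The rest's measured position afterwards matches where it was pushed, so it did not move with the arm.
- **Gib force:** this was not measured directly. From the slide distance I estimate 11–16 N. I did no pull-back test for tightness.
- **Bystanders:** jar_b, scraper, lid and brush show no shift. jar_a gave 1 pixel (about 2.5 mm) with a weaker image match of 0.86.

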